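# Set a jar mill's roller speed with the outer ring and start it

### The arm

A 6-joint arm with a two-finger parallel gripper is mounted at the origin on the work surface; the furniture and walls round the work are solid. World frame = base frame: x ahead of the robot, y to its left, z up, the work surface at z = 0. Lengths are in m, angles in rad, forces in N, time in s.
With the tool pointing down it reaches from about 0.3 to 1 m from the base axis. Payload 5.1 kg.
Tool frame: the origin (TCP) lies at the very end of the fingers, on their centre line; the grasp point (between the pads) lies grip_point_offset behind it (grip_point_offset is the distance from the TCP to the grasp point, in m); z points along the fingers, y is the line along which they close (so a half turn about z gives the same grasp; the last joint's range is limited). The gripper opens to 95 mm and grips with 3 to 60 N. Pads are 20 mm wide; open, the fingers measure 119 mm over their backs; the gripper's body (75 mm by 180 mm) begins 59 mm behind the grasp point.
Start: joints at [-1.213, 0.124, 1.65, -0, 1.367, -0.083], TCP at [0.277, -0.588, 0.215] pointing down, gripper open.
Joint ranges: [-2.61, 2.61], [-1.02, 2.33], [0.03, 2.71], [-1.35, 4.49], [0.32, 2.68], [-2.91, 2.91]. Speed limits (rad/s): [2.57, 2.57, 3.14, 3.14, 3.14, 3.14].

### API

Orientations are given as a unit quaternion [x, y, z, w].
In Python, from rig import * gives the robot as it stands.
- The arm moves only by the tool move_arm, never from a script. Its argument "moves" is a list of rows, each a list of 7 numbers: the finger opening in mm, from 0 to 95.1, then the shift along the tool's x, y, z in units of 40 mm (1.0 is 40 mm), then the turn, a rotation vector about the tool's x, y, z in units of 5 degrees (1.0 is 5 degrees). A call has 1 to 5 rows; each row shifts and turns the commanded pose from where the row before left it, along the tool's axes as they then stand; what a row does not reach is not made up. A row lasts 1/12 s, in which the tool goes at most 41.7 mm and 7.16 degrees, less where a joint would pass 70% of its speed; a pose out of reach is approached as far as the arm can. A call is refused whole if a number of a shift passes 1 or a number of a turn 1, either way. A call with a gripper value outside its range is refused whole. The fingers move at their own pace and stop on an object; the grip force is fixed at half the most. Time passes only in rows, so rows that do not move let the fingers close. It gives the time, the measured TCP pose, the force, the opening and the grip force at its end, in the units of the state.
- read_state(): the state, without advancing time (a new reading comes with each control period).
- get_image(name): name is "scene" or "top"; returns (picture, depth): 480x640x3 uint8, red, green, blue; 480x640 float32, m along the optical axis (not along the pixel's ray), 0 where there is no reading.
- camera_params(name): a dict with "intrinsics" (3x3 intrinsics, pixels), "pose" (4x4, takes a point from camera to world coordinates). Camera axes: x right, y down, z forward; pixel columns grow to the right and rows downward; lengths in m; the calibration is good to about 2 mm. A picture is of the moment at which its call begins. camera_params takes no time and is no camera call.
- sign_off(): hands the job in; it is judged then, once.
The state is a dict: "time": time; "joints": joint angles; "joint_velocities": joint speeds; "joint_efforts": joint torques, N m; "eef_pos": TCP position; "eef_rot": TCP orientation; "force": force on the tool from outside, world axes, zero at the start; "wrist_torque": the same for the moment, N m; "grip_width": finger opening in m; "grip_force": force on a finger pad.
Only numpy, scipy, OpenCV 4.12 (cv2) and the standard library are available. Lean on these libraries where they do the work, as an engineer would, in place of code of your own. Each camera call takes 0.05 s, during which the arm holds its last target. There are 200 camera calls.

### The job

The white glaze jar is lying on the rollers of the bench jar mill, ready to run. Turn only the wide outer ring of the two-part control clockwise until its white pointer lines up with the small steel clip on the dial's rim; leave the timer, the small knob on top of it, as it is set, and do not shift the clip. Then start the mill by pushing its steel bat lever all the way over to the roller side, without knocking the things standing about.

Things in the scene. Friction and masses are not known exactly. Their poses are not given: they have to be found in the camera images.
- mill: Grey bench jar mill, fixed, 285 mm deep, 245 wide, nowhere above 125 mm. Origin on the table under the console's middle; local +x points from the console to the rollers behind, +y left, z up. Console 130 (x) x 230 (y) mm, flat panel 72 mm above the table. The control's upright axis is at local (0, 52) mm, the lever's pivot at (0, -66) mm, 77 mm above the table. Rollers begin at local x = 92 mm
- speed_ring (a joint): Black outer ring, rad, 0 to 4.71 clockwise from above; at 0 its pointer is 2.356 rad counter-clockwise of the mill's +x. Stays where left, friction 0.08 N m, no spring. Grip: fluted cylinder 58 mm across, 8 to 26 mm above the panel; skirt 70 mm across below it. Starts 0.8 to 2.5 rad short of the clip
- ring_axis (a point): Point on the common upright axis of ring and knob, at mid height of the ring's grip (17 mm above the panel, 89 mm above the table)
- ring_pointer (a point): Point 40 mm from the axis in the direction of the ring's white pointer (4 mm above the panel); turns with the ring
- clip (a joint): Angle of the spring clip on the rim of the dial plate, rad, same zero and direction as speed_ring. The dark steel clip is 7 mm wide, with a narrower nose towards the axis, 39 to 55 mm from the axis, its top 3.5 mm above the panel; it is stiff (0.25 N m) but would slide if pushed. The dial plate is 100 mm across
- clip_mark (a point): Point 40 mm from the axis in the direction of the clip, 4 mm above the panel: ring_pointer meets it when the ring is set
- timer_knob (a joint): Angle of the inner aluminium knob (run time), rad, clockwise from above, 0 with its dark line towards the mill's +x. It turns very easily (0.01 N m). It stands on the ring, on the same axis: 28 mm across, from 27 to 48 mm above the panel
- timer_pointer (a point): Point 15 mm from the axis in the direction of the inner knob's dark line, at its top; turns with it
- start_lever (a joint): Start lever, rad: 0 off, leaning 0.42 rad towards the console's front (-x); 0.84 on, leaning 0.42 rad towards the rollers (+x). Stays where it is left; about 1.5 N at its tip moves it. A steel bat 40 mm long from its pivot, 7 to 12 mm thick, alone on its part of the panel, 118 mm from the control
- lever_tip (a point): Tip of the start lever, 40 mm from its pivot
- cup_blue: Bystander: loose test cup, 62 mm across, 56 mm high, origin under its centre, close to the right or left side of the mill
- cup_brown: Bystander: loose test cup, 64 mm across, 63 mm high, origin under its centre, close to the mill's other side
- rub_block: Bystander: loose rubber sanding block, 76 x 109 x 23 mm, origin under its middle
- wood_rib: Bystander: loose flat wooden rib, 59 x 96 x 8 mm, origin under its middle

How it is judged:
By the outcome, as a careful person would: the job done as asked, in the order asked, and still so for the second after the job is handed in, with the robot touching nothing.
It also fails if it takes over 48 s, if anything falls off the work surface, if the arm or the gripper's body presses on something with over 40 N, if the wrist force passes 120 N, or if a joint passes its speed limit or range.

## Working session

There is one attempt and no reset: what is moved stays moved. The work goes in short steps, Python scripts to look and compute and a tool call to move; the robot and the scene stay as the last step left them, time stands still between calls to the robot, and variables do not carry over. Pictures are saved under pics/ and viewed, at most 10 in all, crops included, and the job is handed in when it is done.

Besides the shell and the picture viewer there is one more tool, called after "Request:" by a JSON object that holds its "fn" and its "kwargs", one argument or row to a line. move_arm: Moves the arm, as the interface text tells. Its arguments: {"type":"object","properties":{"moves":{"type":"array"}},"required":["moves"]}

```bash
mkdir -p pics; python3 - <<'E'
from rig import *
import cv2,numpy as np
s=read_state();print({k:np.round(v,4) for k,v in s.items()})
for n in("scene","top"):
    im,d=get_image(n);cv2.imwrite(f"pics/{n}0.png",im[:,:,::-1]);np.savez(f"{n}0.npz",im=im,d=d)
    p=camera_params(n);print(n,np.round(p["intrinsics"],1).tolist(),np.round(p["pose"],4).tolist())
E
```

```text
{'time': np.float64(0.0), 'joints': array([-1.2126,  0.1245,  1.6517, -0.    ,  1.3675, -0.0826]), 'joint_velocities': array([-0.0004, -0.0004, -0.0003,  0.0002,  0.0002,  0.0005]), 'joint_efforts': array([-2.00000e-04, -4.17610e+01, -3.59927e+01,  7.75000e-02,
        4.94000e-02, -2.00000e-04]), 'eef_pos': array([ 0.2771, -0.5873,  0.2134]), 'eef_rot': array([ 9.758e-01,  2.186e-01, -1.000e-04, -1.000e-03]), 'force': array([ 0.4683, -0.63  ,  0.045 ]), 'wrist_torque': array([ 0.0154, -0.0418,  0.0269]), 'grip_force': np.float64(0.0), 'grip_width': np.float64(0.0948)}
scene [[594.7, 0.0, 321.7], [0.0, 594.7, 244.1], [0.0, 0.0, 1.0]] [[-0.8824, -0.345, 0.3198, 0.0109], [-0.47, 0.6752, -0.5685, 0.7409], [-0.0198, -0.652, -0.758, 1.163], [0.0, 0.0, 0.0, 1.0]]
top [[484.3, 0.0, 314.5], [0.0, 484.3, 243.6], [0.0, 0.0, 1.0]] [[-0.0247, -0.9914, 0.1288, 0.3343], [-0.9993, 0.0207, -0.0324, -0.0644], [0.0294, -0.1295, -0.9911, 1.0049], [0.0, 0.0, 0.0, 1.0]]
```

View pics/top0.png

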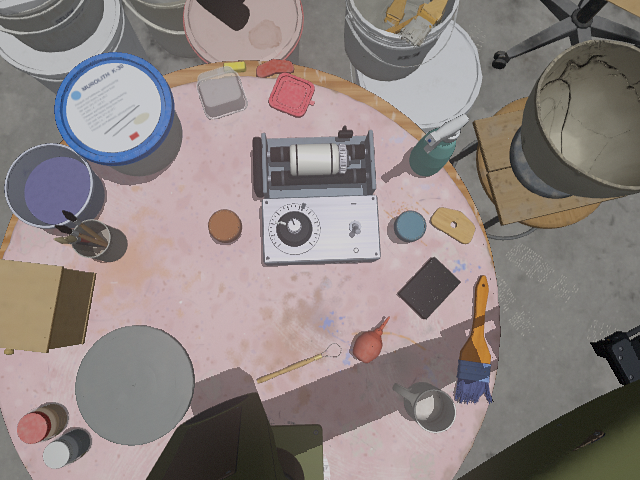

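View pics/scene0.png

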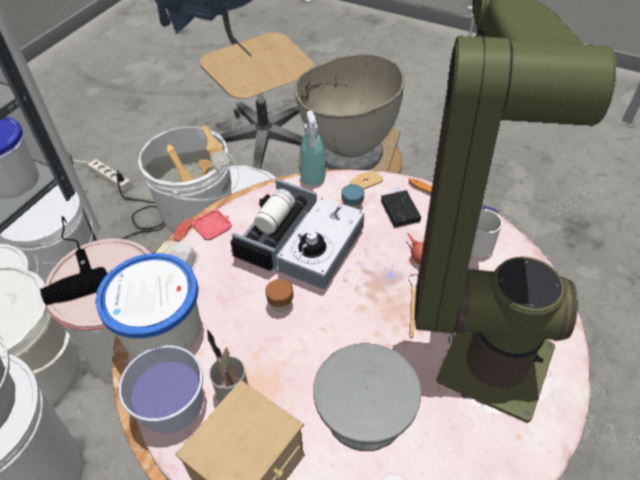

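The top view shows the console at about (262–380, 196–263), with the control at (294,228) and the lever at (355,230). The rollers are towards world +x. The cups are at (225,226) and (409,226).

```bash
cat > h.py <<'E'
from rig import *
import cv2,numpy as np
def pix(n,P):
    p=camera_params(n);q=np.linalg.inv(p["pose"])@np.append(P,1);u=p["intrinsics"]@q[:3];return u[:2]/u[2]
def ray(n,uv,z):
    p=camera_params(n);d=p["pose"][:3,:3]@np.linalg.inv(p["intrinsics"])@[uv[0],uv[1],1];o=p["pose"][:3,3]
    return o+d*(z-o[2])/d[2]
E
python3 - <<'E'
from h import *
a=np.load("top0.npz")["im"];b=np.load("scene0.npz")["im"]
A=cv2.resize(a[185:275,250:390],None,fx=5,fy=5,interpolation=cv2.INTER_CUBIC)
B=cv2.resize(b[180:290,260:370],None,fx=5,fy=5,interpolation=cv2.INTER_CUBIC)
cv2.imwrite("pics/A.png",A[:,:,::-1]);cv2.imwrite("pics/B.png",B[:,:,::-1])
# panel: bright low-saturation region
hsv=cv2.cvtColor(a,cv2.COLOR_RGB2HSV);m=((hsv[...,1]<35)&(hsv[...,2]>150)).astype(np.uint8);m[:190]=0;m[275:]=0;m[:,:250]=0;m[:,390:]=0
m=cv2.morphologyEx(m,cv2.MORPH_OPEN,np.ones((3,3)))
c=max(cv2.findContours(m,0,2)[0],key=cv2.contourArea);r=cv2.minAreaRect(c);print(r)
bx=cv2.boxPoints(r);P=np.array([ray("top",u,.072) for u in bx]);print(bx,P,P.mean(0))
E
```

```text
((319.5, 232.0), (84.0, 139.0), 90.0)
[[250. 190.]
 [389. 190.]
 [389. 274.]
 [250. 274.]] [[ 0.56439506  0.02923123  0.072     ]
 [ 0.55958821 -0.2451546   0.072     ]
 [ 0.3932347  -0.23770326  0.072     ]
 [ 0.39933521  0.03047465  0.072     ]] [ 0.4791383  -0.10578799  0.072     ]
```

View pics/A.png

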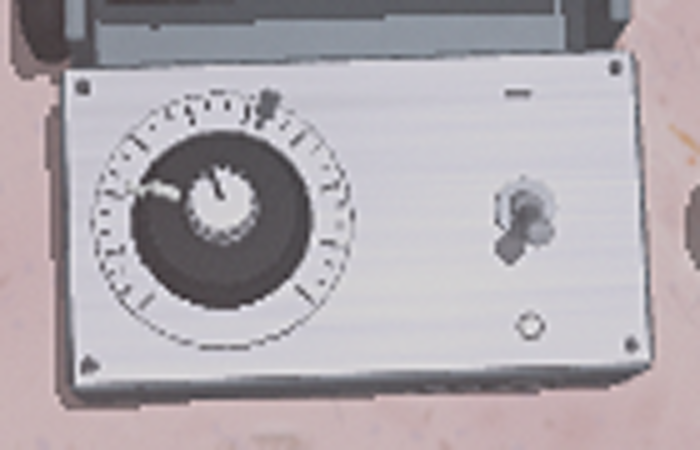

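View pics/B.png

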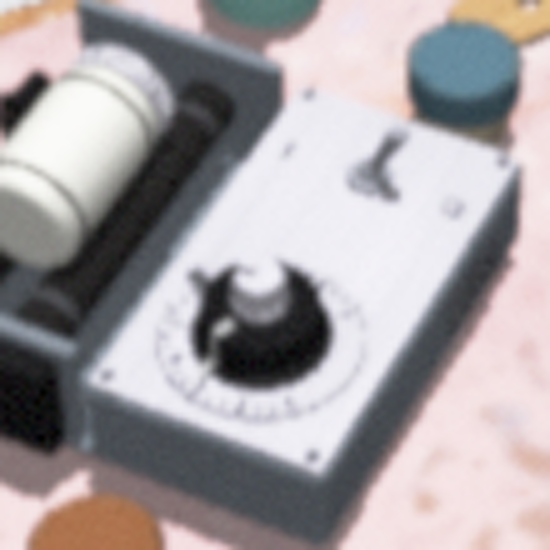

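The crops show the panel corners at A (62,70), (632,55), (652,360) and (75,388), and the dial centre near (223,219). The pointer is at about (140,187), the clip at about (267,105), and the lever pivot near (527,207) with its tip near (508,252).

```bash
cat >> h.py <<'E'
def A2w(u,z): return ray("top",((u[0]+.5)/5-.5+250,(u[1]+.5)/5-.5+185),z)
def B2w(u,z): return ray("scene",((u[0]+.5)/5-.5+260,(u[1]+.5)/5-.5+180),z)
E
python3 - <<'E'
from h import *
def rep(f,cs,ctrl,rim,ptr,clip,tag):
    P=np.array([f(c,.072) for c in cs]);c=P.mean(0)  # order: rear-left, rear-right, front-right, front-left
    ex=(P[0]+P[1]-P[2]-P[3])[:2];ey=(P[0]+P[3]-P[1]-P[2])[:2]
    print(tag,"c",c.round(4),"size",np.linalg.norm(ex)/2,np.linalg.norm(ey)/2,"yaw",np.degrees([np.arctan2(ex[1],ex[0]),np.arctan2(-ey[0],ey[1])]))
    yaw=np.arctan2(-ey[0],ey[1]);R=np.array([[np.cos(yaw),-np.sin(yaw)],[np.sin(yaw),np.cos(yaw)]])
    ax=c[:2]+R@[0,.052];print(" axis from corners",ax,"dial",f(ctrl,.072)[:2], "lever",c[:2]+R@[0,-.066])
    ax=(ax+f(ctrl,.072)[:2])/2
    for n,u,z in(("ptr",ptr,.076),("clip",clip,.0755)):
        d=f(u,z)[:2]-ax;print(" ",n,np.linalg.norm(d),"deg ccw from +x",np.degrees(np.arctan2(d[1],d[0])-yaw))
rep(A2w,[(62,70),(632,55),(652,360),(75,388)],(223,219),0,(140,187),(267,105),"top")
rep(B2w,[(85,385),(305,87),(520,165),(335,470)],(262,342),0,(212,362),(203,283),"scene")
for n,u,z in(("blue",(409,226),.056),("brown",(225,226),.063),("block",(429,288),.023)):print(n,ray("top",u,z)[:2])
E
```

```text
top c [ 0.4861 -0.1081  0.072 ] size 0.12330985400256651 0.2243512661069255 yaw [1.50249684 1.02072292]
 axis from corners [ 0.48516323 -0.05607907] dial [ 0.48629906 -0.05602698] lever [ 0.48726529 -0.17406034]
  ptr 0.03455289568968957 deg ccw from +x 66.62171250313351
  clip 0.04828951711369403 deg ccw from +x -22.98676170694198
scene c [ 0.4857 -0.1083  0.072 ] size 0.12669685227027966 0.2201769147564268 yaw [2.03507488 1.13544891]
 axis from corners [ 0.48468799 -0.05633438] dial [ 0.48619437 -0.05573532] lever [ 0.48702628 -0.17431121]
  ptr 0.02885393941952076 deg ccw from +x 59.22731185520139
  clip 0.04635068056927773 deg ccw from +x -22.914354620846034
blue [ 0.48919161 -0.28511934]
brown [0.49523276 0.07951976]
block [ 0.36598233 -0.32734142]
```

Request:
{"fn": "move_arm", "kwargs": {
  "moves": [
    [95, 0.69, -0.65, 0, 0, 0, 0],
    [95, 0.69, -0.65, 0, 0, 0, 0],
    [95, 0.69, -0.65, 0, 0, 0, 0],
    [95, 0.69, -0.65, 0, 0, 0, 0],
    [95, 0.69, -0.65, 0, 0, 0, 0]
  ]
}}

```text
time: 0.52
eef_pos: [0.3467, -0.4095, 0.2139]
eef_rot: [0.976, 0.218, -0.0, -0.001]
force: [-0.1, -0.2, 0.4]
grip_width: 0.095
grip_force: 0.0
```

Request:
{"fn": "move_arm", "kwargs": {
  "moves": [
    [95, 0.69, -0.65, 0, 0, 0, 0],
    [95, 0.69, -0.65, 0, 0, 0, 0],
    [95, 0.69, -0.65, 0, 0, 0, 0],
    [95, 0.69, -0.65, 0, 0, 0, 0],
    [95, 0.69, -0.65, 0, 0, 0, 0]
  ]
}}

```text
time: 0.93
eef_pos: [0.416, -0.233, 0.2143]
eef_rot: [0.976, 0.218, -0.0, -0.0]
force: [0.3, 0.1, 0.4]
grip_width: 0.0949
grip_force: 0.0
```

Request:
{"fn": "move_arm", "kwargs": {
  "moves": [
    [95, 0.69, -0.65, 0, 0, 0, 0],
    [95, 0.69, -0.65, 0, 0, 0, 0],
    [95, 0.69, -0.65, 0, 0, 0, 0],
    [95, 0.69, -0.65, 0, 0, 0, 0],
    [95, 0.69, -0.65, 0, 0, 0, 0]
  ]
}}

```text
time: 1.35
eef_pos: [0.4853, -0.0566, 0.2144]
eef_rot: [0.976, 0.219, -0.0, -0.0]
force: [1.3, -0.6, 0.2]
grip_width: 0.0948
grip_force: 0.0
```

Request:
{"fn": "move_arm", "kwargs": {
  "moves": [
    [95, 0, 0, 0, 0, 0, -1],
    [95, 0, 0, 0, 0, 0, -1],
    [95, 0, 0, 0, 0, 0, -1],
    [95, 0, 0, 0, 0, 0, -1],
    [95, 0, 0, 0, 0, 0, -1]
  ]
}}

```text
time: 1.77
eef_pos: [0.485, -0.0582, 0.2141]
eef_rot: [0.904, 0.427, -0.0, -0.0]
force: [0.7, 0.1, 1.1]
grip_width: 0.0951
grip_force: 0.0
```

```bash
cat >> h.py <<'E'
from scipy.spatial.transform import Rotation as Rn
def todo(target):
    s=read_state();R=Rn.from_quat(s["eef_rot"]).as_matrix()
    print("t",round(float(s["time"]),2),"tcp",s["eef_pos"].round(4),"z",R[:,2].round(4),"xyaw",np.degrees(np.arctan2(R[1,0],R[0,0])).round(2),"q",s["joints"].round(3),"F",s["force"].round(1),"w",round(float(s["grip_width"]),4),round(float(s["grip_force"]),1))
    print("units",(R.T@(np.array(target)-s["eef_pos"])/.04).round(3))
E
python3 -c "
from h import *
import rig
print([k for k in dir(rig) if not k.startswith('_')], getattr(rig,'grip_point_offset',None), read_state().keys())
todo((.4857,-.056,.084))"
```

```text
['Unreachable', 'camera_params', 'get_image', 'grip_point_offset', 'read_state', 'sign_off'] 0.0188 dict_keys(['time', 'joints', 'joint_velocities', 'joint_efforts', 'eef_pos', 'eef_rot', 'force', 'wrist_torque', 'grip_force', 'grip_width'])
t 1.77 tcp [ 0.485  -0.0582  0.2141] z [-1.e-03  2.e-04 -1.e+00] xyaw 50.54 q [-0.229 -0.242  2.001 -0.     1.384  0.459] F [0.7 0.1 1.1] w 0.0951 0.0
units [ 0.054 -0.018  3.251]
```

Request:
{"fn": "move_arm", "kwargs": {
  "moves": [
    [95, 0.05, -0.02, 0.7, 0, 0, 0],
    [95, 0, 0, 0.8, 0, 0, 0],
    [95, 0, 0, 0.8, 0, 0, 0],
    [95, 0, 0, 0.5, 0, 0, 0],
    [95, 0, 0, 0.3, 0, 0, 0]
  ]
}}

```text
time: 2.18
eef_pos: [0.4835, -0.0559, 0.0869]
eef_rot: [0.905, 0.425, -0.002, -0.002]
force: [-0.6, -0.1, 0.6]
grip_width: 0.0952
grip_force: 0.0
```

Request:
{"fn": "move_arm", "kwargs": {
  "moves": [
    [95, 0, 0, 0.1, 0, 0, 0],
    [95, 0, 0, 0, 0, 0, 0]
  ]
}}

```text
time: 2.35
eef_pos: [0.4855, -0.0563, 0.0859]
eef_rot: [0.905, 0.425, -0.001, -0.001]
force: [-0.2, 0.7, 0.5]
grip_width: 0.0953
grip_force: 0.0
```

```bash
python3 -c "
from h import *
todo((.4857,-.056,.083))
a,_=get_image('scene');cv2.imwrite('pics/s1.png',cv2.resize(a[150:300,230:400],None,fx=4,fy=4,interpolation=2)[:,:,::-1])"
```

```text
t 2.35 tcp [ 0.4855 -0.0563  0.0859] z [-1.7e-03  4.0e-04 -1.0e+00] xyaw 50.25 q [-0.225 -0.118  2.119  0.     1.142  0.468] F [-0.2  0.7  0.5] w 0.0953 0.0
units [ 0.01  -0.001  0.072]
```

View pics/s1.png

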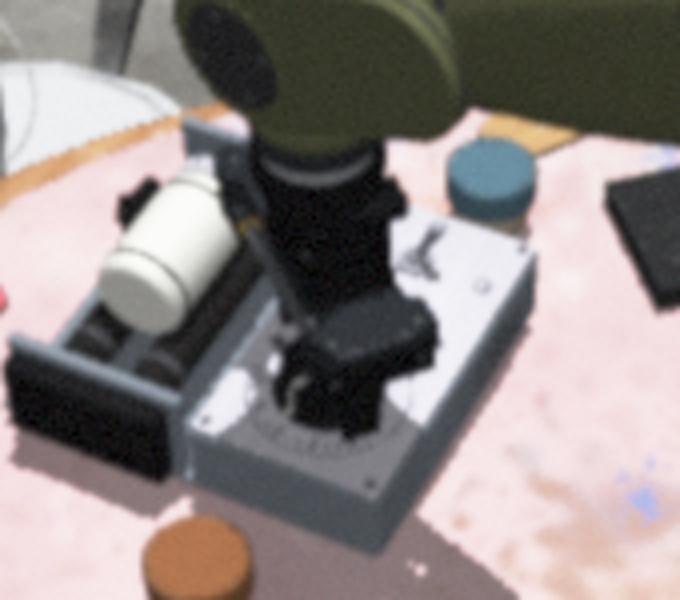

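The gripper straddles the ring, with the pointer still visible near (293,395). I'll lower slightly and close.

Request:
{"fn": "move_arm", "kwargs": {
  "moves": [
    [70, 0, 0, 0.06, 0, 0, 0],
    [62, 0, 0, 0, 0, 0, 0],
    [55, 0, 0, 0, 0, 0, 0],
    [50, 0, 0, 0, 0, 0, 0],
    [50, 0, 0, 0, 0, 0, 0]
  ]
}}

```text
time: 2.82
eef_pos: [0.4864, -0.0565, 0.0849]
eef_rot: [0.905, 0.425, 0.0, 0.0]
force: [0.5, -0.4, -0.3]
grip_width: 0.0671
grip_force: 0.0
```

Request:
{"fn": "move_arm", "kwargs": {
  "moves": [
    [50, 0, 0, 0, 0, 0, 0],
    [50, 0, 0, 0, 0, 0, 0]
  ]
}}

```text
time: 2.98
eef_pos: [0.4859, -0.0563, 0.0845]
eef_rot: [0.905, 0.425, -0.0, -0.0]
force: [-1.2, 0.1, 1.9]
grip_width: 0.0567
grip_force: 30.0
```

```bash
python3 -c "
from h import *
todo((.4857,-.056,.083))"
```

```text
t 2.98 tcp [ 0.4859 -0.0563  0.0845] z [-4.e-04  5.e-04 -1.e+00] xyaw 50.25 q [-0.225 -0.116  2.12   0.     1.138  0.468] F [-1.2  0.1  1.9] w 0.0567 30.0
units [ 0.003 -0.008  0.038]
```

Request:
{"fn": "move_arm", "kwargs": {
  "moves": [
    [50, 0, 0, 0, 0, 0, 0.8],
    [50, 0, 0, 0, 0, 0, 0.8],
    [50, 0, 0, 0, 0, 0, 0.8],
    [50, 0, 0, 0, 0, 0, 0.8],
    [50, 0, 0, 0, 0, 0, 0.8]
  ]
}}

```text
time: 3.4
eef_pos: [0.4858, -0.0563, 0.0845]
eef_rot: [0.966, 0.259, -0.0, -0.0]
force: [-2.1, 0.4, 2.7]
grip_width: 0.0562
grip_force: 30.0
```

Request:
{"fn": "move_arm", "kwargs": {
  "moves": [
    [50, 0, 0, 0, 0, 0, 0.8],
    [50, 0, 0, 0, 0, 0, 0.8],
    [50, 0, 0, 0, 0, 0, 0.8],
    [50, 0, 0, 0, 0, 0, 0.8],
    [50, 0, 0, 0, 0, 0, 0.8]
  ]
}}

```text
time: 3.82
eef_pos: [0.4858, -0.0563, 0.0845]
eef_rot: [0.996, 0.088, -0.0, -0.0]
force: [-1.1, 1.0, 2.6]
grip_width: 0.0564
grip_force: 30.0
```

Request:
{"fn": "move_arm", "kwargs": {
  "moves": [
    [50, 0, 0, 0, 0, 0, 0.8],
    [50, 0, 0, 0, 0, 0, 0.8],
    [50, 0, 0, 0, 0, 0, 0.8],
    [50, 0, 0, 0, 0, 0, 0.8],
    [50, 0, 0, 0, 0, 0, 0.8]
  ]
}}

```text
time: 4.23
eef_pos: [0.4859, -0.0563, 0.0845]
eef_rot: [0.996, -0.086, -0.0, -0.0]
force: [-1.0, 1.4, 2.0]
grip_width: 0.0567
grip_force: 30.0
```

Request:
{"fn": "move_arm", "kwargs": {
  "moves": [
    [50, 0, 0, 0, 0, 0, 0.8],
    [50, 0, 0, 0, 0, 0, 0.8],
    [50, 0, 0, 0, 0, 0, 0.8],
    [50, 0, 0, 0, 0, 0, 0.8],
    [50, 0, 0, 0, 0, 0, 0]
  ]
}}

```text
time: 4.65
eef_pos: [0.4859, -0.0563, 0.0845]
eef_rot: [0.975, -0.223, -0.0, -0.0]
force: [-1.1, -0.1, 2.9]
grip_width: 0.0564
grip_force: 30.0
```

```bash
python3 -c "
from h import *
todo((.4857,-.056,.083))
a,_=get_image('scene');A=cv2.resize(a[205:265,285:345],None,fx=9,fy=9,interpolation=2)
cv2.imwrite('pics/s2.png',A[:,:,::-1])"
```

```text
t 4.65 tcp [ 0.4859 -0.0563  0.0845] z [-5.e-04  4.e-04 -1.e+00] xyaw -25.81 q [-0.225 -0.116  2.12   0.     1.138  1.796] F [-1.1 -0.1  2.9] w 0.0564 30.0
units [-0.007 -0.005  0.038]
```

View pics/s2.png

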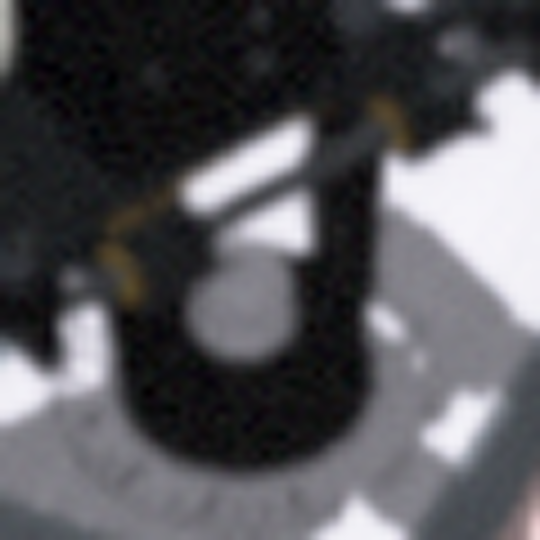

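The ring is followed by the gripper (forces low), but the pointer is hidden under a finger. I'll release, lift clear and check from the top camera.

Request:
{"fn": "move_arm", "kwargs": {
  "moves": [
    [95, 0, 0, 0, 0, 0, 0],
    [95, 0, 0, 0, 0, 0, 0],
    [95, 0, 0, 0, 0, 0, 0],
    [95, 0, 0, 0, 0, 0, 0],
    [95, 0, 0, -0.4, 0, 0, 0]
  ]
}}

```text
time: 5.12
eef_pos: [0.4835, -0.056, 0.097]
eef_rot: [0.975, -0.223, -0.003, 0.0]
force: [0.0, 0.5, -0.8]
grip_width: 0.0844
grip_force: 0.0
```

Request:
{"fn": "move_arm", "kwargs": {
  "moves": [
    [95, 0, 0, -0.7, 0, 0, 0],
    [95, 0, 0, -0.7, 0, 0, 0],
    [95, 0, 0, -0.7, 0, 0, 0],
    [95, 0, 0, -0.7, 0, 0, 0],
    [95, 0, 0, 0, 0, 0, 0]
  ]
}}

```text
time: 5.53
eef_pos: [0.4894, -0.0573, 0.2193]
eef_rot: [0.975, -0.223, 0.006, 0.0]
force: [0.1, 0.1, -0.2]
grip_width: 0.0945
grip_force: 0.0
```

Request:
{"fn": "move_arm", "kwargs": {
  "moves": [
    [95, 0.4, 0.8, 0, 0, 0, 0],
    [95, 0.4, 0.8, 0, 0, 0, 0],
    [95, 0.4, 0.8, 0, 0, 0, 0],
    [95, 0.4, 0.8, 0, 0, 0, 0],
    [95, 0.4, 0.8, 0, 0, 0, 0]
  ]
}}

```text
time: 5.95
eef_pos: [0.4882, -0.2369, 0.2116]
eef_rot: [0.975, -0.223, -0.0, -0.0]
force: [0.2, -0.5, -0.6]
grip_width: 0.0947
grip_force: 0.0
```

Request:
{"fn": "move_arm", "kwargs": {
  "moves": [
    [95, 0.4, 0.8, 0, 0, 0, 0],
    [95, 0.4, 0.8, 0, 0, 0, 0],
    [95, 0.4, 0.8, 0, 0, 0, 0],
    [95, 0.4, 0.8, 0, 0, 0, 0],
    [95, 0.4, 0.8, 0, 0, 0, 0]
  ]
}}

```text
time: 6.37
eef_pos: [0.4906, -0.4159, 0.2112]
eef_rot: [0.975, -0.223, -0.0, -0.0]
force: [-0.1, -0.1, 0.1]
grip_width: 0.0946
grip_force: 0.0
```

```bash
python3 - <<'E'
from h import *
todo((.4857,-.056,.083))
ims=[get_image('top')[0].astype(float) for _ in range(4)];a=np.mean(ims,0).astype(np.uint8)
A=cv2.resize(a[195:265,260:330],None,fx=8,fy=8,interpolation=2);cv2.imwrite('pics/t2.png',A[:,:,::-1]);np.save("t2.npy",a)
E
```

```text
t 6.37 tcp [ 0.4906 -0.4159  0.2112] z [-6.e-04  7.e-04 -1.e+00] xyaw -25.75 q [-0.787  0.112  1.669  0.     1.361  1.233] F [-0.1 -0.1  0.1] w 0.0946 0.0
units [-4.017 -8.051  3.211]
```

View pics/t2.png

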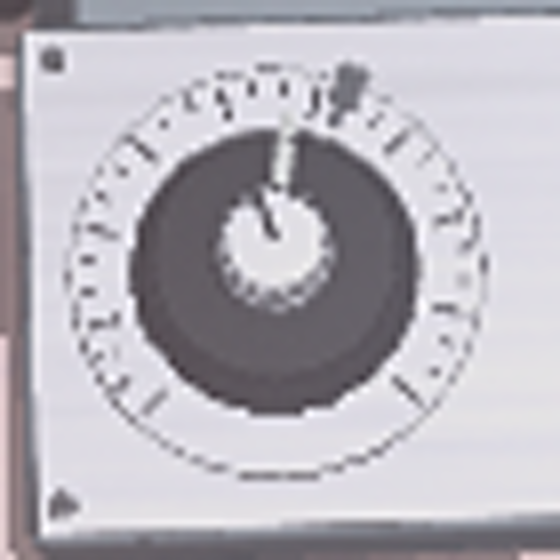

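The picture shows the pointer at (287,130) and the clip at (350,82) with its nose at (338,120), with the dial centred on about (278,272). The timer line is unchanged. The ring is still short of the clip by some degrees.

```bash
cat > m.py <<'E'
from h import *
def meas(a,ax=(.4859,-.0561),v=True):
    # polar unwrapping on planes: sample angles (world deg ccw from +x), radii
    g=cv2.GaussianBlur(cv2.cvtColor(a,cv2.COLOR_RGB2GRAY),(0,0),.5).astype(np.float32)
    th=np.radians(np.arange(-70,110,.5))
    def prof(r0,r1,z):
        U=np.array([[pix("top",(ax[0]+r*np.cos(t),ax[1]+r*np.sin(t),z)) for t in th] for r in np.arange(r0,r1,.001)],np.float32)
        return cv2.remap(g,U[...,0],U[...,1],1).mean(0)
    p=prof(.0305,.0345,.0795); w=np.clip(p-p.min()-.5*(p.max()-p.min()),0,None); i=p.argmax(); w[np.abs(np.arange(len(p))-i)>24]=0
    c=prof(.050,.054,.0755); q=np.clip(c.min()+.6*(np.median(c)-c.min())-c,0,None); j=c.argmin(); q[np.abs(np.arange(len(c))-j)>24]=0
    d=np.degrees(th);A,B=(d*w).sum()/w.sum(),(d*q).sum()/q.sum()
    if v: print("pointer",A.round(2),"clip",B.round(2),"short by",(A-B).round(2))
E
python3 - <<'E'
from m import *
a=np.load("t2.npy")
def T(u,z): return ray("top",((u[0]+.5)/8-.5+260,(u[1]+.5)/8-.5+195),z)
c=T((278,272),.072);print(c)
for n,u,z in(("ptr",(287,130),.076),("ptr_in",(283,180),.098),("clip",(350,82),.0755),("nose",(338,120),.0755)):
    d=T(u,z)[:2]-np.array([.4859,-.0561]);print(n,np.linalg.norm(d),np.degrees(np.arctan2(d[1],d[0])))
for ax in((.4859,-.0561),(.4869,-.0561),(.4859,-.0566)):meas(a,ax)
meas(np.load("top0.npz")["im"])
E
```

```text
[ 0.48597402 -0.05623984  0.072     ]
ptr 0.03456099750534991 -5.053166679955209
ptr_in 0.018063187165070934 -6.295361034660509
clip 0.04980088977447117 -22.00632728545896
nose 0.03991929020102293 -22.890524285301563Traceback (most recent call last):
  File "<stdin>", line 7, in <module>
  File "m.py", line 10, in meas
    c=prof(.050,.054,.0755); q=np.clip(c.min()+.6*(np.median(c)-c.min())-c,0,None); j=c.argmin(); q[np.abs(np.arange(len(c))-j)>24]=0
  File "m.py", line 7, in prof
    U=np.array([[pix("top",(ax[0]+r*np.cos(t),ax[1]+r*np.sin(t),z)) for t in th] for r in np.arange(r0,r1,.001)],np.float32)
                 ~~~^^^^^^^^^^^^^^^^^^^^^^^^^^^^^^^^^^^^^^^^^^^^^^^
  File "h.py", line 4, in pix
    p=camera_params(n);q=np.linalg.inv(p["pose"])@np.append(P,1);u=p["intrinsics"]@q[:3];return u[:2]/u[2]
ValueError: time passes only in moves, steps and waits
```

```bash
sed -i '1a import functools' h.py; sed -i 's/^def pix/camera_params=functools.lru_cache(camera_params)\ndef pix/' h.py; python3 - <<'E'
from m import *
a=np.load("t2.npy")
for ax in((.4859,-.0561),(.4869,-.0561),(.4859,-.0566)):meas(a,ax)
meas(np.load("top0.npz")["im"])
E
```

```text
pointer -4.72 clip -21.85 short by 17.13
pointer -4.44 clip -22.35 short by 17.91
pointer -3.84 clip -21.33 short by 17.48
pointer 68.97 clip -21.86 short by 90.82
```

Short by about 17.3°. I'll go back, regrip and turn that much.

Request:
{"fn": "move_arm", "kwargs": {
  "moves": [
    [95, -0.4, -0.8, 0, 0, 0, 0],
    [95, -0.4, -0.8, 0, 0, 0, 0],
    [95, -0.4, -0.8, 0, 0, 0, 0],
    [95, -0.4, -0.8, 0, 0, 0, 0],
    [95, -0.4, -0.8, 0, 0, 0, 0]
  ]
}}

```text
time: 6.98
eef_pos: [0.4879, -0.2321, 0.2119]
eef_rot: [0.975, -0.222, -0.0, -0.0]
force: [0.7, -0.6, 0.7]
grip_width: 0.0949
grip_force: 0.0
```

Request:
{"fn": "move_arm", "kwargs": {
  "moves": [
    [95, -0.4, -0.8, 0, 0, 0, 0],
    [95, -0.4, -0.8, 0, 0, 0, 0],
    [95, -0.4, -0.8, 0, 0, 0, 0],
    [95, -0.4, -0.8, 0, 0, 0, 0],
    [95, -0.4, -0.8, 0, 0, 0, 0]
  ]
}}

```text
time: 7.4
eef_pos: [0.4848, -0.0534, 0.212]
eef_rot: [0.975, -0.222, 0.0, -0.0]
force: [0.8, 0.1, 0.5]
grip_width: 0.0953
grip_force: 0.0
```

Request:
{"fn": "move_arm", "kwargs": {
  "moves": [
    [95, 0, 0, 0, 0, 0, 0],
    [95, 0, 0, 0, 0, 0, 0]
  ]
}}

```text
time: 7.57
eef_pos: [0.4852, -0.0539, 0.2121]
eef_rot: [0.975, -0.22, 0.0, 0.0]
force: [0.4, 0.1, -0.3]
grip_width: 0.0947
grip_force: 0.0
```

```bash
python3 -c "
from h import *
todo((.4859,-.0563,.0845))"
```

```text
t 7.57 tcp [ 0.4852 -0.0539  0.2121] z [ 3.e-04 -1.e-04 -1.e+00] xyaw -25.44 q [-0.22  -0.243  2.005 -0.     1.379  1.794] F [ 0.4  0.1 -0.3] w 0.0947 0.0
units [0.04  0.048 3.19 ]
```

Request:
{"fn": "move_arm", "kwargs": {
  "moves": [
    [95, 0.04, 0.05, 0.7, 0, 0, 0],
    [95, 0, 0, 0.8, 0, 0, 0],
    [95, 0, 0, 0.8, 0, 0, 0],
    [95, 0, 0, 0.5, 0, 0, 0],
    [95, 0, 0, 0.3, 0, 0, 0]
  ]
}}

```text
time: 7.98
eef_pos: [0.4841, -0.0591, 0.0848]
eef_rot: [0.975, -0.223, -0.003, 0.0]
force: [0.3, 1.1, 0.1]
grip_width: 0.0949
grip_force: 0.0
```

Request:
{"fn": "move_arm", "kwargs": {
  "moves": [
    [85, 0, 0, 0.09, 0, 0, 0],
    [75, 0, 0, 0, 0, 0, 0],
    [65, 0, 0, 0, 0, 0, 0],
    [50, 0, 0, 0, 0, 0, 0],
    [50, 0, 0, 0, 0, 0, 0]
  ]
}}

```text
time: 8.4
eef_pos: [0.4879, -0.0593, 0.0865]
eef_rot: [0.975, -0.223, 0.002, 0.0]
force: [0.5, -0.3, 0.7]
grip_width: 0.0669
grip_force: 0.0
```

Request:
{"fn": "move_arm", "kwargs": {
  "moves": [
    [50, 0, 0, 0, 0, 0, 0],
    [50, 0, 0, 0, 0, 0, 0],
    [50, 0, 0, 0, 0, 0, 0]
  ]
}}

```text
time: 8.65
eef_pos: [0.4883, -0.0576, 0.0861]
eef_rot: [0.975, -0.223, 0.002, -0.002]
force: [2.6, 6.2, 1.4]
grip_width: 0.057
grip_force: 30.0
```

```bash
python3 -c "
from h import *
todo((.4859,-.0563,.0845))"
```

```text
t 8.65 tcp [ 0.4883 -0.0576  0.0861] z [ 0.0045  0.003  -1.    ] xyaw -25.79 q [-0.229 -0.115  2.116  0.004  1.137  1.79 ] F [2.6 6.2 1.4] w 0.057 30.0
units [-0.068 -0.003  0.039]
```

Request:
{"fn": "move_arm", "kwargs": {
  "moves": [
    [50, -0.06, 0, 0, 0, 0, 0],
    [50, 0, 0, 0, 0, 0, 0.7],
    [50, 0, 0, 0, 0, 0, 0.7],
    [50, 0, 0, 0, 0, 0, 0.7],
    [50, 0, 0, 0, 0, 0, 0.7]
  ]
}}

```text
time: 9.07
eef_pos: [0.4878, -0.0581, 0.0861]
eef_rot: [0.94, -0.341, 0.004, -0.001]
force: [8.8, 0.0, -4.1]
grip_width: 0.0564
grip_force: 30.0
```

Request:
{"fn": "move_arm", "kwargs": {
  "moves": [
    [50, 0, 0, 0, 0, 0, 0.66],
    [50, 0, 0, 0, 0, 0, 0],
    [50, 0, 0, 0, 0, 0, 0]
  ]
}}

```text
time: 9.32
eef_pos: [0.4877, -0.0582, 0.0861]
eef_rot: [0.93, -0.367, 0.004, -0.001]
force: [9.5, 0.4, -4.0]
grip_width: 0.0566
grip_force: 30.0
```

```bash
python3 -c "
from h import *
todo((.4859,-.0563,.0845))"
```

```text
t 9.32 tcp [ 0.4877 -0.0582  0.0861] z [ 8.8e-03 -9.0e-04 -1.0e+00] xyaw -43.07 q [-2.290e-01 -1.200e-01  2.120e+00  1.000e-03  1.132e+00  2.093e+00] F [ 9.5  0.4 -4. ] w 0.0566 30.0
units [-0.066 -0.004  0.04 ]
```

Request:
{"fn": "move_arm", "kwargs": {
  "moves": [
    [95, 0, 0, 0, 0, 0, 0],
    [95, 0, 0, 0, 0, 0, 0],
    [95, 0, 0, 0, 0, 0, 0],
    [95, 0, 0, 0, 0, 0, 0],
    [95, 0, 0, -0.3, 0, 0, 0]
  ]
}}

```text
time: 9.73
eef_pos: [0.4822, -0.0575, 0.0945]
eef_rot: [0.93, -0.367, -0.003, 0.0]
force: [-0.2, -0.5, -0.1]
grip_width: 0.0846
grip_force: 0.0
```

Request:
{"fn": "move_arm", "kwargs": {
  "moves": [
    [95, 0, 0, -0.7, 0, 0, 0],
    [95, 0, 0, -0.7, 0, 0, 0],
    [95, 0, 0, -0.7, 0, 0, 0],
    [95, 0, 0, -0.7, 0, 0, 0],
    [95, 0, 0, 0, 0, 0, 0]
  ]
}}

```text
time: 10.15
eef_pos: [0.4878, -0.0587, 0.2168]
eef_rot: [0.93, -0.367, 0.006, -0.001]
force: [0.3, 0.6, 1.4]
grip_width: 0.0948
grip_force: 0.0
```

Request:
{"fn": "move_arm", "kwargs": {
  "moves": [
    [95, 0.6, 0.66, 0, 0, 0, 0],
    [95, 0.6, 0.66, 0, 0, 0, 0],
    [95, 0.6, 0.66, 0, 0, 0, 0],
    [95, 0.6, 0.66, 0, 0, 0, 0],
    [95, 0.6, 0.66, 0, 0, 0, 0]
  ]
}}

```text
time: 10.57
eef_pos: [0.4815, -0.2378, 0.209]
eef_rot: [0.93, -0.367, 0.0, -0.0]
force: [0.6, 0.2, 0.7]
grip_width: 0.0953
grip_force: 0.0
```

Request:
{"fn": "move_arm", "kwargs": {
  "moves": [
    [95, 0.6, 0.66, 0, 0, 0, 0],
    [95, 0.6, 0.66, 0, 0, 0, 0],
    [95, 0.6, 0.66, 0, 0, 0, 0],
    [95, 0.6, 0.66, 0, 0, 0, 0],
    [95, 0.6, 0.66, 0, 0, 0, 0]
  ]
}}

```text
time: 10.98
eef_pos: [0.4791, -0.4163, 0.2088]
eef_rot: [0.93, -0.367, -0.0, -0.0]
force: [0.9, -0.4, 0.8]
grip_width: 0.0952
grip_force: 0.0
```

```bash
python3 - <<'E'
from m import *
todo((.4857,-.056,.083))
ims=[get_image('top')[0].astype(float) for _ in range(4)];a=np.mean(ims,0).astype(np.uint8)
A=cv2.resize(a[195:265,260:380],None,fx=6.6,fy=6.6,interpolation=2);cv2.imwrite('pics/t3.png',A[:,:,::-1]);np.save("t3.npy",a)
for ax in((.4859,-.0561),(.4869,-.0561),(.4859,-.0566),(.4859,-.0556)):meas(a,ax)
E
```

```text
t 10.98 tcp [ 0.4791 -0.4163  0.2088] z [-2.e-04  3.e-04 -1.e+00] xyaw -43.06 q [-0.8    0.095  1.692  0.     1.355  1.522] F [ 0.9 -0.4  0.8] w 0.0952 0.0
units [-6.028 -6.695  3.147]
pointer -21.26 clip -21.85 short by 0.6
pointer -22.59 clip -22.34 short by -0.25
pointer -20.48 clip -21.33 short by 0.85
pointer -22.02 clip -22.37 short by 0.36
```

View pics/t3.png

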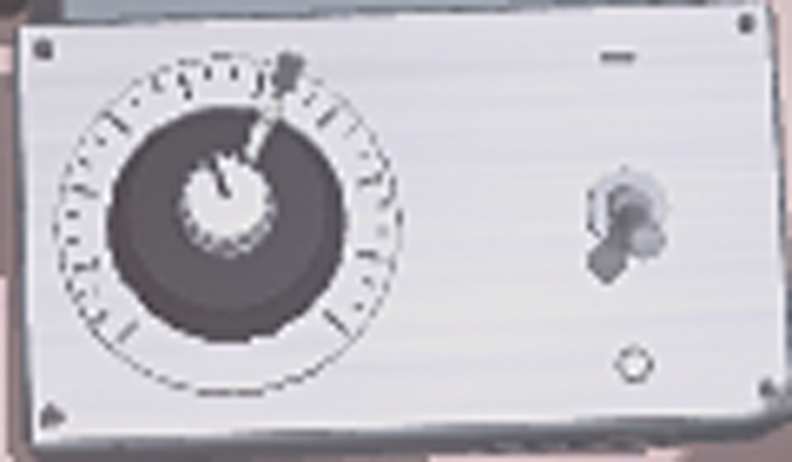

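The pointer at (275,110) now lines up with the clip nose at (285,85), with error under 1°. The timer line is unchanged. Next is the lever: close the fingers, square the tool and go in front of it.

Request:
{"fn": "move_arm", "kwargs": {
  "moves": [
    [0, 0, 0, 0, 0, 0, -0.96],
    [0, 0, 0, 0, 0, 0, -0.96],
    [0, 0, 0, 0, 0, 0, -0.96],
    [0, 0, 0, 0, 0, 0, -0.96],
    [0, 0, 0, 0, 0, 0, -0.96]
  ]
}}

```text
time: 11.6
eef_pos: [0.4799, -0.4127, 0.2089]
eef_rot: [0.987, -0.162, -0.0, -0.0]
force: [-0.8, 0.8, -0.0]
grip_width: 0.0669
grip_force: 0.0
```

Request:
{"fn": "move_arm", "kwargs": {
  "moves": [
    [0, 0, 0, 0, 0, 0, -0.96],
    [0, 0, 0, 0, 0, 0, -0.96],
    [0, 0, 0, 0, 0, 0, -0.96],
    [0, 0, 0, 0, 0, 0, -0.96],
    [0, 0, 0, 0, 0, 0, 0]
  ]
}}

```text
time: 12.02
eef_pos: [0.4799, -0.4128, 0.2089]
eef_rot: [1.0, 0.003, -0.0, -0.0]
force: [-0.6, -0.9, 1.0]
grip_width: 0.0335
grip_force: 0.0
```

Request:
{"fn": "move_arm", "kwargs": {
  "moves": [
    [0, -0.2, -0.8, 0, 0, 0, 0],
    [0, -0.2, -0.8, 0, 0, 0, 0],
    [0, -0.2, -0.8, 0, 0, 0, 0],
    [0, -0.2, -0.8, 0, 0, 0, 0],
    [0, -0.2, -0.8, 0, 0, 0, 0]
  ]
}}

```text
time: 12.43
eef_pos: [0.4384, -0.2523, 0.2086]
eef_rot: [1.0, 0.001, 0.0, -0.0]
force: [-0.3, 0.2, 0.6]
grip_width: 0.0022
grip_force: 0.0
```

Request:
{"fn": "move_arm", "kwargs": {
  "moves": [
    [0, -0.05, -0.8, 0, 0, 0, 0],
    [0, 0, -0.8, 0, 0, 0, 0],
    [0, 0, -0.4, 0, 0, 0, 0],
    [0, 0, 0, 0, 0, 0, 0]
  ]
}}

```text
time: 12.77
eef_pos: [0.4365, -0.1712, 0.2088]
eef_rot: [1.0, 0.003, 0.0, -0.0]
force: [0.7, 0.4, -0.2]
grip_width: 0.0006
grip_force: 0.0
```

```bash
python3 -c "
from h import *
todo((.437,-.174,.098))
for P in((.4872,-.1742,.077),(.4709,-.1745,.1135)): u=pix('top',P);print((u-[260,195])*6.6)"
```

```text
t 12.77 tcp [ 0.4365 -0.1712  0.2088] z [ 7.e-04  7.e-04 -1.e+00] xyaw 0.31 q [-4.890e-01 -2.890e-01  2.047e+00  1.000e-03  1.383e+00  1.076e+00] F [ 0.7  0.4 -0.2] w 0.0006 0.0
units [0.009 0.072 2.77 ]
[626.27375158 206.81654094]
[643.83236245 242.36045861]
```

Request:
{"fn": "move_arm", "kwargs": {
  "moves": [
    [0, 0, 0.07, 0.7, 0, 0, 0],
    [0, 0, 0, 0.8, 0, 0, 0],
    [0, 0, 0, 0.7, 0, 0, 0],
    [0, 0, 0, 0.4, 0, 0, 0],
    [0, 0, 0, 0.17, 0, 0, 0]
  ]
}}

```text
time: 13.18
eef_pos: [0.4348, -0.1766, 0.0945]
eef_rot: [1.0, 0.001, -0.002, -0.001]
force: [-0.3, 0.7, -0.7]
grip_width: 0.0007
grip_force: 0.0
```

Request:
{"fn": "move_arm", "kwargs": {
  "moves": [
    [0, 0.2, 0, 0, 0, 0, 0],
    [0, 0.2, 0, 0, 0, 0, 0],
    [0, 0.15, 0, 0, 0, 0, 0],
    [0, 0.15, 0, 0, 0, 0, 0],
    [0, 0, 0, 0, 0, 0, 0]
  ]
}}

```text
time: 13.6
eef_pos: [0.4672, -0.1781, 0.0995]
eef_rot: [1.0, 0.002, 0.002, 0.001]
force: [0.4, 0.3, -0.4]
grip_width: 0.0006
grip_force: 0.0
```

```bash
python3 -c "
from h import *
todo((.4805,-.174,.098))"
```

```text
t 13.6 tcp [ 0.4672 -0.1781  0.0995] z [ 0.0032 -0.0014 -1.    ] xyaw 0.18 q [-0.472 -0.112  2.088  0.     1.161  1.096] F [ 0.4  0.3 -0.4] w 0.0006 0.0
units [ 0.332 -0.102  0.039]
```

Request:
{"fn": "move_arm", "kwargs": {
  "moves": [
    [0, 0.12, -0.08, 0, 0, 0, 0],
    [0, 0.12, 0, 0, 0, 0, 0],
    [0, 0.08, 0, 0, 0, 0, 0],
    [0, 0, 0, 0, 0, 0, 0]
  ]
}}

```text
time: 13.93
eef_pos: [0.4784, -0.1741, 0.098]
eef_rot: [1.0, 0.001, 0.0, -0.0]
force: [-0.8, 0.8, 1.7]
grip_width: 0.0005
grip_force: 0.8
```

Request:
{"fn": "move_arm", "kwargs": {
  "moves": [
    [0, 0.05, 0, 0, 0, 0, 0],
    [0, 0.05, 0, 0, 0, 0, 0],
    [0, 0, 0, 0, 0, 0, 0]
  ]
}}

```text
time: 14.18
eef_pos: [0.4818, -0.1741, 0.0976]
eef_rot: [1.0, 0.001, -0.0, -0.0]
force: [-1.6, 0.1, -0.0]
grip_width: 0.0007
grip_force: 1.1
```

```bash
python3 -c "
from h import *
todo((.4805,-.174,.098))"
```

```text
t 14.18 tcp [ 0.4818 -0.1741  0.0976] z [-3.e-04  4.e-04 -1.e+00] xyaw 0.15 q [-0.452 -0.078  2.061  0.     1.159  1.116] F [-1.6  0.1 -0. ] w 0.0007 1.1
units [-0.031 -0.003 -0.01 ]
```

Request:
{"fn": "move_arm", "kwargs": {
  "moves": [
    [0, 0.04, 0, 0, 0, 0, 0],
    [0, 0, 0, 0, 0, 0, 0]
  ]
}}

```text
time: 14.35
eef_pos: [0.4822, -0.1741, 0.0974]
eef_rot: [1.0, 0.001, -0.002, -0.0]
force: [-5.7, 0.4, 1.9]
grip_width: 0.0004
grip_force: 3.0
```

Request:
{"fn": "move_arm", "kwargs": {
  "moves": [
    [0, 0.04, 0, 0, 0, 0, 0],
    [0, 0, 0, 0, 0, 0, 0]
  ]
}}

```text
time: 14.52
eef_pos: [0.4824, -0.1741, 0.0973]
eef_rot: [1.0, 0.002, -0.004, -0.0]
force: [-10.6, -0.4, 5.4]
grip_width: 0.0003
grip_force: 5.4
```

The lever is against its stop, since the force rises with no further motion. I'll back off, lift and check.

Request:
{"fn": "move_arm", "kwargs": {
  "moves": [
    [0, -0.3, 0, 0, 0, 0, 0],
    [0, -0.5, 0, 0, 0, 0, 0],
    [0, -0.2, 0, -0.4, 0, 0, 0],
    [0, 0, 0, -0.8, 0, 0, 0],
    [0, 0, 0, -0.8, 0, 0, 0]
  ]
}}

```text
time: 14.93
eef_pos: [0.444, -0.1738, 0.1773]
eef_rot: [1.0, 0.001, -0.001, -0.001]
force: [0.1, -0.1, 1.0]
grip_width: 0.0001
grip_force: 0.0
```

Request:
{"fn": "move_arm", "kwargs": {
  "moves": [
    [0, 0, 0, -0.8, 0, 0, 0],
    [0, 0, 0.8, 0, 0, 0, 0],
    [0, 0, 0.9, 0, 0, 0, 0],
    [0, 0, 0.9, 0, 0, 0, 0],
    [0, 0, 0.9, 0, 0, 0, 0]
  ]
}}

```text
time: 15.35
eef_pos: [0.446, -0.3161, 0.2106]
eef_rot: [1.0, 0.002, 0.002, 0.001]
force: [0.2, 0.5, -0.1]
grip_width: 0.0003
grip_force: 0.0
```

Request:
{"fn": "move_arm", "kwargs": {
  "moves": [
    [0, 0, 0.9, 0, 0, 0, 0],
    [0, 0, 0.9, 0, 0, 0, 0],
    [0, 0, 0.9, 0, 0, 0, 0],
    [0, 0, 0, 0, 0, 0, 0],
    [0, 0, 0, 0, 0, 0, 0]
  ]
}}

```text
time: 15.77
eef_pos: [0.4456, -0.4239, 0.2094]
eef_rot: [1.0, 0.0, 0.0, -0.0]
force: [-0.4, -0.2, -0.4]
grip_width: 0.0007
grip_force: 0.0
```

```bash
python3 - <<'E'
from m import *
todo((.4857,-.056,.083))
a=np.mean([get_image('top')[0].astype(float) for _ in range(4)],0).astype(np.uint8)
A=cv2.resize(a[185:315,215:415],None,fx=4,fy=4,interpolation=2);cv2.imwrite('pics/t4.png',A[:,:,::-1])
meas(a)
print((pix('top',(.4875+.0163,-.1745,.1135))-[215,185])*4)
E
```

```text
t 15.77 tcp [ 0.4456 -0.4239  0.2094] z [ 7.e-04  3.e-04 -1.e+00] xyaw 0.01 q [-8.480e-01  5.100e-02  1.737e+00  1.000e-03  1.353e+00  7.220e-01] F [-0.4 -0.2 -0.4] w 0.0007 0.0
units [ 1.001 -9.196  3.163]
pointer -21.26 clip -21.85 short by 0.58
[567.66524228 117.59388285]
```

View pics/t4.png

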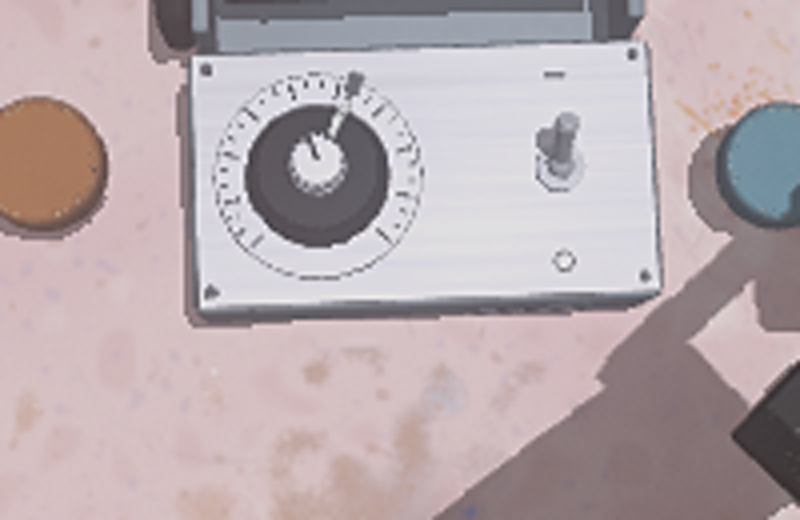

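The lever tip is at (568,118), exactly where it is predicted for fully on. The pointer is on the clip near (350,95), the timer is unchanged, and the cups are undisturbed.

```bash
python3 -c "
from rig import *
print(sign_off())"
```

```text
the job is handed in; nothing more can be done
None
```

The job is handed in: the ring pointer is on the clip (within about 1° in the last picture), the timer looks unchanged, the lever is fully over to the roller side, and both cups stand where they were.

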